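# Wedge a timber fast in the bench holding jig

## Robot

A 6-joint arm with a two-finger parallel gripper is mounted at the origin on the work surface. World frame = base frame: x ahead of the robot, y to its left, z up, the work surface at z = 0. Lengths are in m, angles in rad, forces in N, time in s.
With the tool pointing down it reaches from about 0.275 to 0.725 m from the base axis. Payload 5.6 kg.
Tool frame: the origin (TCP) lies on the front face of the gripper's body, between the roots of the fingers; the fingertips stand 73 mm ahead of it and the grasp point (between the pads) lies 54 mm ahead of it (ctrl.grip_depth is the distance from the TCP to the grasp point, in m); x points along the fingers, y is the direction in which the jaws open and shut, and the axes are right-handed (so a half turn about x gives the same grasp; the last joint's range is limited). The gripper opens to 85 mm and grips with 20 to 120 N. Pads are 22 mm wide; open, the fingers measure 114 mm over their backs; the gripper's body (76 mm by 85 mm) begins 54 mm behind the grasp point. The pads swing forward as they close: fully open they stand 13 mm farther back than shut.
Start: joints at [1.626, 0.255, 0.108, 0, -1.424, -0.285], TCP at [0.125, 0.536, 0.304] pointing down, gripper open.
Joint ranges: [-2.95, 2.95], [-1.21, 1.97], [-1.09, 1.5], [-2.87, 1.71], [-2.94, -0.07], [-3.05, 3.05]. Speed limits (rad/s): [2.57, 2.57, 3.14, 3.14, 3.14, 3.14].

## Interface

Orientations are given as a unit quaternion [w, x, y, z].
In Python, from station import ctrl gives the robot as it stands. The module is installed in compiled form; this text tells all that it offers.
- The arm moves only by the tool play_rows, never from a script. Its argument "steps" is a list that holds one entry, the list of rows, each a list of 7 numbers: the shift along the tool's x, y, z in cm, then the turn, a rotation vector about the tool's x, y, z in rad, then the opening, from 0 (shut) to 1 (fully open). In form: [[[x, y, z, rx, ry, rz, jaw], ...]]. A call has exactly 5 rows; each row shifts and turns the pose as measured when the row begins, along the tool's axes as they then stand; what a row does not reach is not made up. A row lasts 1/10 s, in which the tool goes at most 50 mm and 8.59 degrees, less where a joint would pass 70% of its speed; a pose out of reach is approached as far as the arm can. A call with a gripper value outside its range is refused whole. The fingers move at their own pace and stop on an object; "force" is the grip in N (left out, the last holds). Time passes only in rows, so rows that do not move let the fingers close, or fill a call up. It gives the time, the measured TCP pose, the force and the opening at its end, in the units of the state.
- ctrl.state(): the state, without advancing time (a new reading comes with each control period).
- ctrl.get_image(name): name is "scene" or "top" or "wrist"; returns the picture (480x640x3 uint8, red, green, blue); there is no depth.
- ctrl.get_calibration(name): a dict with "camera_matrix" (3x3 intrinsics, pixels), "k1" (the pictures are not rectified: a ray, as slopes to the right and down, at radius r is drawn at 1 + k1 r^2 times it, then the intrinsics apply), "R" (3x3) and "t" (3): a world point X has camera coordinates R X + t. Camera axes: x right, y down, z forward; pixel columns grow to the right and rows downward; lengths in m; the calibration is good to about 2 mm. A picture is of the moment at which its call begins: read the wrist's pose just before it. get_calibration takes no time and is no camera call; for the wrist camera it gives the pose at the moment of the call.
- ctrl.sign_off(): hands the job in, once; it reports no verdict.
The state is a dict: "t": time; "qpos": joint angles; "dq": joint speeds; "joint_efforts": joint torques, N m; "tcp_pos": TCP position; "ee_rot": TCP orientation; "ft_force": force on the tool from outside, world axes, zero at the start; "torque": the same for the moment, N m; "finger_gap": finger opening in m.
Only numpy, scipy, OpenCV 4.12 (cv2) and the standard library are available. Lean on these libraries where they do the work, as an engineer would, in place of code of your own. Each camera call takes 0.05 s, during which the arm holds its last target.

## Task

Lay the longest of the loose timber blocks flat in the trough of the wooden holding jig, then slide the jig's stop bar up until the block is held without a gap between the bar and the end stop. Then slide the thumb wedge along its ramp towards the end stop until it jams firmly against the bar, so that all stays fast when you let go. Leave the other things on the bench where they are.

Things in the scene. Friction and masses are not known exactly. Their poses are not given: they have to be found in the camera images.
- jig: Wooden holding jig fixed to the bench, its place varies, turned up to 7 degrees. Base plate 170 (x) x 420 (y) x 18 mm; origin on the bench: plate spans x -80..90, y -220..200. Positions called 'jig' are mm in this frame, z above the bench. Bar and wedge both tighten along its +y, towards the end stop. Bar runs along x -30, on the robot side; beside it a guide, x -74..-56, y -215..5, top z 42.
- bay (a point): Point on the trough floor (z 18) where the middle of the timber's underside lies when fully home against the end stop: jig (-30, 105, 18), axes as the jig. The trough runs along jig y between two low lips, 61 mm apart inside, 8 wide, 10 high (tops z 28), y 50..170; its middle is jig x -30.
- end_stop (a point): Foot of the end stop's face, middle: jig (-30, 170, 18). The end stop is an upright block 90 (x) x 30 (y), top z 63 mm.
- ramp (a point): Point on the ramp's inclined face, at its foot: jig (25, -100, 18). Ramp block 20 thick, rubber strip and fixed cleat behind it (to 48 mm behind the face), tops z 42, y -195..-5. The face lies at 8 degrees to jig y, facing the bar's side (jig x -5), so the wedge's slot narrows towards +y: 30 mm wide here. The rubber gives about 1 mm per 9 N, up to 6 mm.
- timber: The timber to be held: plain pine block 45 (x) x 130 (y) x 45 (z) mm, the longest of the three pieces in a row at the front of the bench. Origin at the middle of its underside, long axis y; about 0.14 kg.
- stop_bar: The sliding bar, wood, 50 (x) x 220 (y), top z 48 mm. Origin at the bottom of its nose (its +y end) on its centre line, jig x -30, z 18; axes as the jig. It slides only along jig y, with 2.5 N of friction, and stays where it is left. Nose at jig y -15 fully back, 40 when it just traps the timber against the end stop, 60 at the end of travel; starts at -15 to 10.
- bar_handle (a point): Middle of the top of the upright grip on the stop bar: 46 (x) x 24 (y) mm, standing 35 mm above the bar (top z 83 mm above the bench); 30 mm behind the nose. Can be pushed from behind or pinched from above.
- wedge: Loose hardwood wedge lying in the slot between ramp and bar, 110 long (y), 26 high, 22 thick at the leading +y end, 38 at the rear, 0.2 kg; origin under its middle, axes as the jig within a degree. Starts 30 to 50 mm short of touching both sides, which it does at jig y -100; pushed on along +y with 10 to 16 N it moves some 5 to 15 mm more and jams, and stays so. Over 25 N may ride up.
- wedge_tab (a point): Middle of the top of the thumb tab on the wedge, 22 (x) x 26 (y) mm, standing 30 mm above the wedge (top z 74 mm above the bench), 35 mm behind the wedge's middle. Push it from behind towards +y, low down on the tab, or pinch it.
- short_offcut: Bystander in the same row: pine offcut 45 x 75 x 45 mm; origin under its middle, long axis y.
- box_section: Bystander in the same row: aluminium box-section offcut 40 x 95 x 40 mm; origin under its middle, long axis y.
- jar: Bystander: jar, 72 mm across, 90 mm high; origin under its middle.
- hammer: Bystander: hammer 280 mm long, lying along its x axis.
- wrench: Bystander: spanner 200 mm long, lying along its x axis.
There are look-alikes about, which are no part of the job. What is shaped like the timber but yellow is not meant. Leave any green look-alike of the wedge alone.

How it is judged:
By the outcome, as a careful person would: the job done as asked, in the order asked, and still so for the second after the job is handed in, with the robot touching nothing.
It also fails if it takes over 58 s, if anything falls off the work surface, if the arm or the gripper's body presses on something with over 40 N, if the wrist force passes 120 N, or if a joint passes its speed limit or range.

## Working session

There is one attempt and no reset: what is moved stays moved. The work goes in short steps, Python scripts to look and compute and a tool call to move; the robot and the scene stay as the last step left them, time stands still between calls to the robot, and variables do not carry over. Pictures are saved under pics/ and viewed, and the job is handed in when it is done.

Besides the shell and the picture viewer there is one more tool, called after "Request:" as name(argument=value, ...) on one line, values as JSON. play_rows: Moves the arm, as the interface text tells. Its arguments: {"type":"object","properties":{"steps":{"type":"array"},"force":{"type":"number"}},"required":["steps"]}

```bash
mkdir -p pics; cat > h.py <<'E'
import numpy as np, cv2
from station import ctrl
from scipy.spatial.transform import Rotation as R
def cal(n):
    c=ctrl.get_calibration(n); return {k:np.array(v) if not np.isscalar(v) else v for k,v in c.items()}
def ray(c,px):
    K=c['camera_matrix'];d=np.array([c['k1'],0,0,0,0],float)
    p=cv2.undistortPoints(np.array([[px]],float),K,d)[0,0]
    o=-c['R'].T@c['t']; v=c['R'].T@np.array([p[0],p[1],1]); return o,v
def at(c,px,z):
    o,v=ray(c,px); return o+v*(z-o[2])/v[2]
def proj(c,X):
    X=np.atleast_2d(np.array(X,float))
    return cv2.projectPoints(X,cv2.Rodrigues(c['R'])[0],c['t'],c['camera_matrix'],np.array([c['k1'],0,0,0,0],float))[0][:,0]
def snap(n,f):
    c=cal(n);im=ctrl.get_image(n);cv2.imwrite('pics/'+f+'.png',im[:,:,::-1]);np.savez('pics/'+f+'.npz',**c);return im,c
def load(f):
    z=np.load('pics/'+f+'.npz');return cv2.imread('pics/'+f+'.png'),{k:z[k] for k in z}
def crop(f,x0,y0,x1,y1,s,out):
    im=cv2.imread('pics/'+f+'.png')[y0:y1,x0:x1];cv2.imwrite('pics/'+out+'.png',cv2.resize(im,None,fx=s,fy=s,interpolation=cv2.INTER_CUBIC))
E
python3 - <<'E'
from h import *
for n in('top','scene'):
    im,c=snap(n,n+'0');print(n,c['k1'],c['t'],-c['R'].T@c['t'])
s=ctrl.state();print(s)
E
```

```text
top -0.12592280734940517 [-0.00384429  0.46567841  1.24481133] [0.25889113 0.01911559 1.3034709 ]
scene -0.16987992438475744 [ 0.29765366 -0.11423259  1.89906874] [1.49126747 0.82778061 0.89387329]
{'t': 0.1, 'qpos': array([ 1.62561368e+00,  2.55703482e-01,  1.07142333e-01, -3.82958006e-04,
       -1.42393207e+00, -2.84594152e-01]), 'dq': array([ 0.0015403 , -0.00044344,  0.00057687,  0.00218955, -0.00075129,
        0.00137727]), 'joint_efforts': array([-2.69762495e-03, -3.87604702e+01,  2.38475418e+01,  5.37798241e+00,
       -3.82734550e-03,  3.66509425e-06]), 'tcp_pos': array([0.12515229, 0.5352449 , 0.30308719]), 'ee_rot': array([ 0.08046559, -0.70241202,  0.08169348,  0.70247336]), 'ft_force': array([0.15200174, 0.08205907, 0.04889498]), 'torque': array([-0.01599377, -0.03035431, -0.00109307]), 'finger_gap': 0.0854127200518227}
```

```bash
ls pics
```

```text
scene0.npz
scene0.png
top0.npz
top0.png
```

View pics/top0.png

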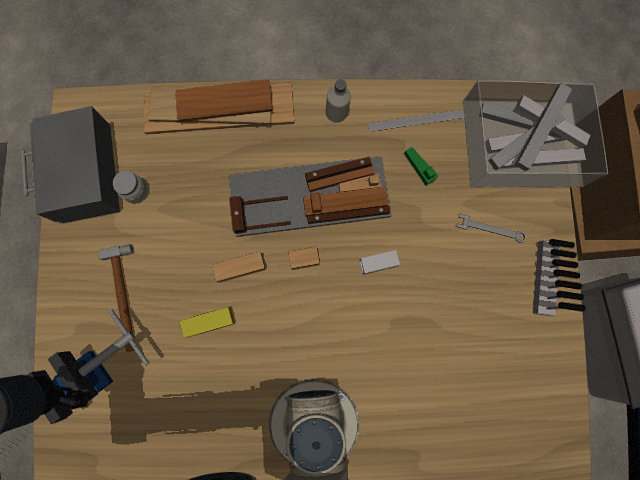

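View pics/scene0.png

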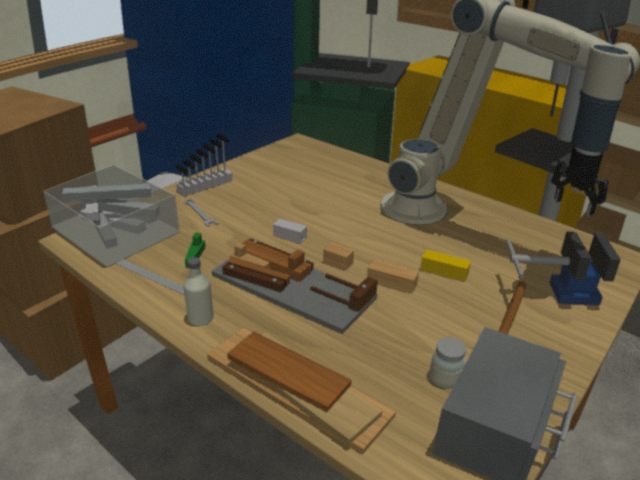

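The top view shows the jig at (310,197) with its end stop at (237,214). Three pieces lie in a row: (238,266) is a long pine block, (303,257) the short pine offcut and (380,261) the aluminium box section. 

Possible confusions:
- **Timber:** the yellow block at (206,322) and the offcut at (303,257).
- **Wedge:** the green one at (421,166).

My choice is the pine block at (238,266) and the pale wedge at (360,184). I'll check both in a close crop.

```bash
python3 - <<'E'
from h import *
crop('top0',205,145,405,295,4,'top0c')
E
```

```text
(no output)
```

View pics/top0c.png

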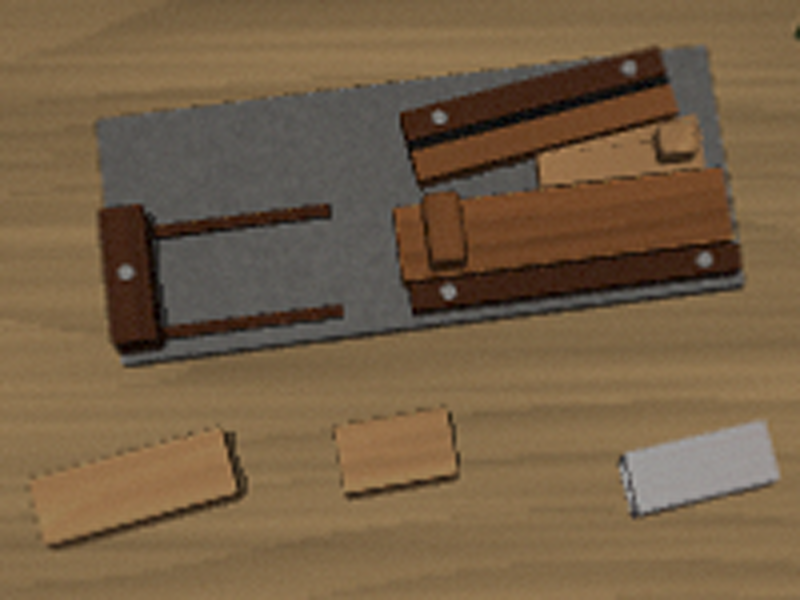

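```bash
cat > fit.py <<'E'
from h import *
from scipy.optimize import least_squares
def fit(c,pts,px,p0,free=3):
    pts=np.array(pts,float)
    def f(p):
        a=p[2];Rz=np.array([[np.cos(a),-np.sin(a)],[np.sin(a),np.cos(a)]])
        X=np.c_[pts[:,:2]@Rz.T+p[:2],pts[:,2]]
        return (proj(c,X)-px).ravel()
    r=least_squares(f,p0,loss='soft_l1');return r.x,r.fun.reshape(-1,2)
def j2w(p,q):
    a=p[2];q=np.array(q,float)
    return np.array([p[0]+np.cos(a)*q[0]-np.sin(a)*q[1],p[1]+np.sin(a)*q[0]+np.cos(a)*q[1]])
E
python3 - <<'E'
from fit import *
im,c=load('top0')
m=lambda l:(np.array(l,float)+.5)/4+[204.5,144.5]
pts=np.array([[90,200,18],[90,-220,18],[-80,-220,18],[-80,200,18],[15,200,63],[15,170,63],[-75,170,63],[-56,5,42],[-74,5,42],[-74,-215,42],[9,50,28],[-69,50,28]])/1e3
px=m([[97,120],[708,45],[742,286],[125,358],[99,208],[145,203],[160,345],[408,283],[415,312],[742,270],[330,207],[343,310]])
p,r=fit(c,pts,px,[.4,0,0]);print('jig',p,np.degrees(p[2]));print(r.round(1).tolist())
tp=np.array([[22.5,65,45],[22.5,-65,45],[-22.5,-65,45],[-22.5,65,45]])/1e3
t,r=fit(c,tp,m([[30,480],[222,430],[240,492],[50,545]]),[.35,.15,0]);print('tim',t,np.degrees(t[2]),r.round(1).tolist())
bx=np.array([[23,-18,83],[23,-42,83],[-23,-42,83],[-23,-18,83]])/1e3
# bar: nose along jig
for lab,q,z in [('grip',[422,196],.083),('g2',[458,192],.083),('g3',[466,262],.083),('g4',[430,268],.083),('nose',[395,210],.048),('nose2',[402,278],.048),('tab',[658,125],.074),('tab',[697,118],.074),('tab',[697,150],.074),('tab',[660,160],.074),('wl',[538,155],.044),('wl2',[540,185],.044)]:
    w=at(c,m([q])[0],z)[:2]-p[:2];a=-p[2];print(lab,(1e3*np.array([np.cos(a)*w[0]-np.sin(a)*w[1],np.sin(a)*w[0]+np.cos(a)*w[1]])).round(1))
np.save('jig.npy',p)
w=cal('wrist');print(w['R'],w['t'],-w['R'].T@w['t'])
E
```

```text
jig [0.59192377 0.00749497 0.10853896] 6.218824526744443
[[-0.1, -0.3], [0.0, 0.1], [1.4, -0.1], [-0.7, 1.5], [-0.4, 0.2], [-0.4, -0.0], [-0.5, -1.7], [0.5, 0.3], [-0.4, -0.2], [0.7, -0.0], [0.1, -1.1], [0.4, 1.6]]
tim [0.40608253 0.18519081 0.25147945] 14.408711289893358 [[-0.3, -0.1], [0.6, -1.0], [0.6, 0.3], [-1.0, 0.5]]
grip [-8.7 -8.6]
g2 [ -9.  -31.7]
g3 [-55.  -30.7]
g4 [-56.   -7.5]
nose [-6.7  8.6]
nose2 [-52.5   9.8]
tab [  21.8 -167.2]
tab [  23.4 -193.3]
tab [   2.1 -189.9]
tab [  -1.6 -164.9]
wl [ 19.7 -90.1]
wl2 [ -0.8 -88.6]
[[-0.22811229 -0.97363279  0.00199268]
 [-0.9352166   0.2196801   0.27768789]
 [-0.27080379  0.06148043 -0.96066928]] [ 0.55045403 -0.03634233  0.37960859] [0.19437683 0.52058528 0.37367325]
```

```bash
cat > plan.py <<'E'
from h import *
def plan(pos,yaw,maxr=0.14,maxs=4.8,n=None):
    """tool x down, tool y along world angle yaw (or +pi); prints rows"""
    s=ctrl.state();q=np.array(s['ee_rot']);Rc=R.from_quat(q[[1,2,3,0]]);Rm=Rc.as_matrix()
    best=None
    for k in(0,np.pi):
        y=np.array([np.cos(yaw+k),np.sin(yaw+k),0]);x=np.array([0,0,-1.]);T=np.c_[x,y,np.cross(x,y)]
        rv=R.from_matrix(Rm.T@T).as_rotvec()
        if best is None or np.linalg.norm(rv)<np.linalg.norm(best[0]):best=(rv,T)
    rv,T=best;d=np.array(pos)-s['tcp_pos'];L=np.linalg.norm(d)*100
    n=n or int(max(1,np.ceil(L/maxs),np.ceil(np.linalg.norm(rv)/maxr)))
    print('t',round(s['t'],2),'tcp',s['tcp_pos'].round(4),'tooly yaw',np.degrees(np.arctan2(Rm[1,1],Rm[0,1])).round(1),'q6',s['qpos'][5].round(2),'ft',s['ft_force'].round(1),'n',n)
    dR=R.from_rotvec(rv/n);cur=Rc
    for i in range(n):
        sh=cur.as_matrix().T@(d/n)*100
        print((sh.round(2)).tolist(),(rv/n).round(3).tolist());cur=cur*dR
E
python3 - <<'E'
from plan import *
plan([.406,.185,.24],np.radians(14.4))
E
```

```text
t 0.1 tcp [0.1252 0.5352 0.3031] tooly yaw -103.2 q6 -0.28 ft [0.2 0.1 0. ] n 10
[0.64, 2.77, -3.53] [0.109, -0.0, -0.0]
[0.64, 2.37, -3.81] [0.109, -0.0, -0.0]
[0.63, 1.94, -4.05] [0.109, -0.0, -0.0]
[0.63, 1.49, -4.23] [0.109, -0.0, -0.0]
[0.63, 1.02, -4.37] [0.109, -0.0, -0.0]
[0.63, 0.54, -4.46] [0.109, -0.0, -0.0]
[0.63, 0.05, -4.49] [0.109, -0.0, -0.0]
[0.63, -0.44, -4.47] [0.109, -0.0, -0.0]
[0.63, -0.92, -4.39] [0.109, -0.0, -0.0]
[0.63, -1.39, -4.27] [0.109, -0.0, -0.0]
```

Request:
play_rows(steps=[[[0,2.8,-3.5,0.11,0,0,1],[0,2.4,-3.8,0.11,0,0,1],[0.4,1.9,-4.0,0.11,0,0,1],[0.6,1.5,-4.2,0.11,0,0,1],[0.8,1.0,-4.4,0.11,0,0,1]]], force=40)

```text
t: 0.6
tcp_pos: [0.2643, 0.3563, 0.2821]
ee_rot: [-0.271, 0.653, -0.275, -0.652]
ft_force: [1.4, 0.7, -0.3]
finger_gap: 0.0852
```

Request:
play_rows(steps=[[[0.8,0.5,-4.4,0.11,0,0,1],[0.8,0,-4.4,0.11,0,0,1],[0.8,-0.4,-4.4,0.11,0,0,1],[0.8,-0.9,-4.4,0.11,0,0,1],[0.6,-1.4,-4.2,0.11,0,0,1]]])

```text
t: 1.1
tcp_pos: [0.4011, 0.1707, 0.2426]
ee_rot: [-0.443, 0.55, -0.448, -0.548]
ft_force: [1.6, 1.3, 0.2]
finger_gap: 0.0853
```

```bash
python3 - <<'E'
from plan import *
im,c=snap('wrist','w1')
plan([.406,.185,.24],np.radians(14.4))
E
```

```text
t 1.15 tcp [0.4032 0.1661 0.2416] tooly yaw -168.7 q6 -0.56 ft [ 3.  -4.6 -0.4] n 1
[0.14, -0.65, 1.8] [-0.054, -0.008, -0.006]
```

View pics/w1.png

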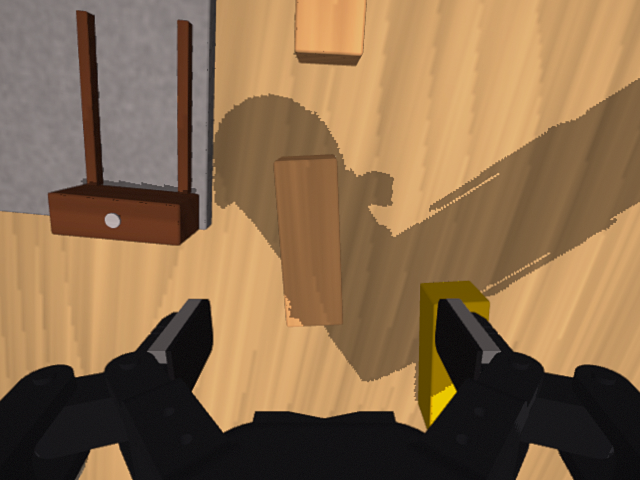

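The wrist view shows the pine timber with top corners near (277,160), (335,158), (342,323) and (288,325). The end stop is at (120,210) and the yellow block at (450,340). The arm was still settling, so I'll correct its position and look again.

Request:
play_rows(steps=[[[0.1,-0.6,1.8,-0.05,0,0,1],[0,0,0,0,0,0,1],[0,0,0,0,0,0,1],[0,0,0,0,0,0,1],[0,0,0,0,0,0,1]]])

```text
t: 1.65
tcp_pos: [0.4056, 0.1836, 0.2389]
ee_rot: [-0.431, 0.558, -0.44, -0.557]
ft_force: [0.5, -0.1, -0.3]
finger_gap: 0.0855
```

```bash
python3 - <<'E'
from plan import *
im,c=snap('wrist','w2')
plan([.406,.185,.24],np.radians(14.4))
crop('w2',220,100,420,350,3,'w2a');crop('w2',0,0,250,250,3,'w2b')
E
```

```text
t 1.7 tcp [0.4056 0.1836 0.2389] tooly yaw -166.0 q6 -0.54 ft [ 0.4  0.7 -0.1] n 1
[-0.11, -0.07, 0.12] [-0.007, -0.009, -0.009]
```

View pics/w2a.png

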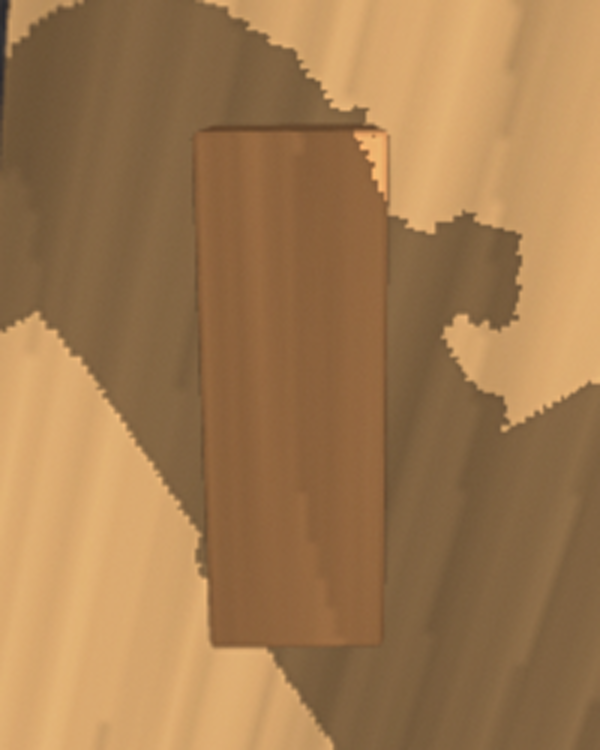

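View pics/w2b.png

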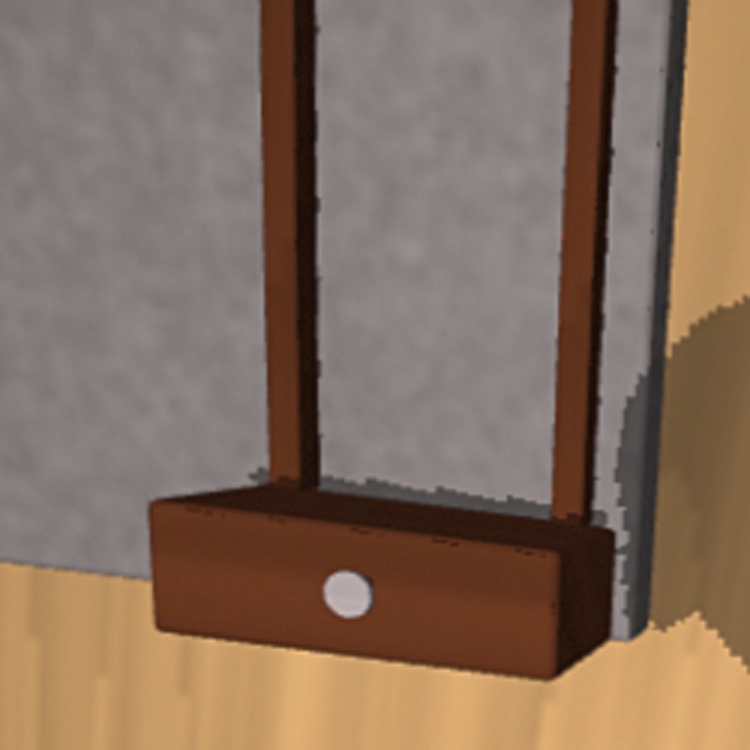

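```bash
python3 - <<'E'
from fit import *
im,c=load('w2')
m=lambda l,o:(np.array(l,float)+.5)/3-.5+o
tp=np.array([[22.5,65,45],[22.5,-65,45],[-22.5,-65,45],[-22.5,65,45]])/1e3
t,r=fit(c,tp,m([[212,645],[195,131],[387,131],[382,645]],[220,100]),[.4,.185,.25]);print('tim',t,np.degrees(t[2]),r.round(1).tolist())
jp=np.array([[15,170,63],[-75,170,63],[-75,200,63],[15,200,63],[8.5,170,28],[.5,170,28],[-60.5,170,28],[-68.5,170,28]])/1e3
j,r=fit(c,jp,m([[150,503],[560,552],[553,680],[157,630],[272,488],[300,489],[553,521],[588,524]],[0,0]),[.59,.0,.1]);print('jig',j,np.degrees(j[2]),r.round(1).tolist())
p=np.load('jig.npy');print(j2w(p,[-.03,.17]),j2w(j,[-.03,.17]),j2w(p,[-.03,.105]),j2w(j,[-.03,.105]))
np.save('jigw.npy',j);np.save('tim.npy',t)
E
```

```text
tim [0.40786763 0.1882785  0.25058704] 14.35757988160185 [[-0.9, 1.5], [-1.0, -0.5], [1.2, -0.9], [0.7, 1.0]]
jig [0.59406239 0.00929026 0.11667388] 6.684920857012911 [[-1.0, -2.1], [1.0, -1.4], [1.9, 0.3], [-0.5, 0.7], [-0.3, -0.3], [1.3, 0.7], [-0.3, 0.3], [-1.1, 0.6]]
[0.54368489 0.17324481] [0.54447676 0.17464221] [0.55072608 0.10862731] [0.55204336 0.11008412]
```

```bash
python3 - <<'E'
from plan import *
plan([.4072,.187,.086],np.radians(14.4))
E
```

```text
t 1.7 tcp [0.4056 0.1836 0.2389] tooly yaw -166.0 q6 -0.54 ft [ 0.4  0.7 -0.1] n 4
[3.82, -0.09, 0.11] [-0.002, -0.002, -0.002]
[3.82, -0.09, 0.1] [-0.002, -0.002, -0.002]
[3.82, -0.08, 0.09] [-0.002, -0.002, -0.002]
[3.82, -0.07, 0.08] [-0.002, -0.002, -0.002]
```

Request:
play_rows(steps=[[[3.8,-0.1,0.1,0,0,0,1],[3.8,-0.1,0.1,0,0,0,1],[3.8,-0.1,0.1,0,0,0,1],[3,-0.1,0.1,0,0,0,1],[0,0,0,0,0,0,1]]])

```text
t: 2.2
tcp_pos: [0.4087, 0.19, 0.0937]
ee_rot: [-0.433, 0.56, -0.435, -0.557]
ft_force: [-0.7, -0.7, -0.4]
finger_gap: 0.0853
```

```bash
python3 - <<'E'
from plan import *
snap('wrist','w3')
plan([.4072,.187,.086],np.radians(14.4))
E
```

```text
t 2.25 tcp [0.4097 0.1907 0.0957] tooly yaw -165.7 q6 -0.54 ft [ 0.6 -0.4  0.7] n 1
[0.97, 0.34, -0.29] [-0.001, -0.005, 0.002]
```

View pics/w3.png

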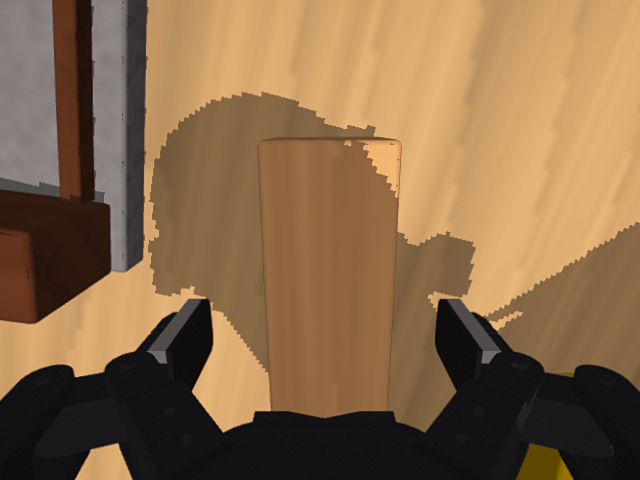

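The fingers straddle the timber, which is centred near column 330. I'll lower the last centimetre and grip it.

Request:
play_rows(steps=[[[0.9,0.3,-0.3,0,0,0,1],[0.1,0,0,0,0,0,0],[0,0,0,0,0,0,0],[0,0,0,0,0,0,0],[0,0,0,0,0,0,0]]], force=50)

```text
t: 2.75
tcp_pos: [0.41, 0.1892, 0.091]
ee_rot: [-0.437, 0.562, -0.43, -0.556]
ft_force: [-0.9, -0.3, -2.2]
finger_gap: 0.044
```

Request:
play_rows(steps=[[[0,0,0,0,0,0,0],[0,0,0,0,0,0,0],[-1,0,0,0,0,0,0],[-2,0,0,0,0,0,0],[-3,0,0,0,0,0,0]]])

```text
t: 3.25
tcp_pos: [0.4073, 0.1874, 0.1506]
ee_rot: [-0.434, 0.561, -0.433, -0.557]
ft_force: [0.7, 0.2, -1.4]
finger_gap: 0.0442
```

```bash
python3 - <<'E'
from plan import *
print(ctrl.state()['finger_gap'])
snap('wrist','w4')
plan([.4072,.187,.2],np.radians(14.4))
E
```

```text
0.04422591007098186
t 3.3 tcp [0.4099 0.189  0.1564] tooly yaw -165.5 q6 -0.54 ft [2.4 0.4 3.7] n 1
[-4.36, 0.26, -0.13] [0.001, -0.001, 0.014]
```

View pics/w4.png

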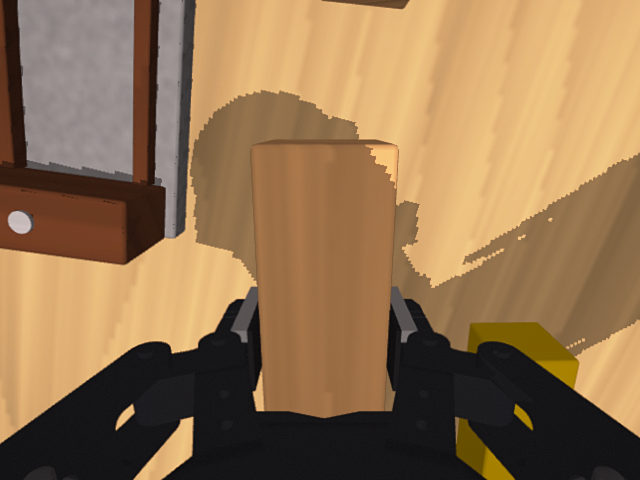

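```bash
python3 - <<'E'
from plan import *
from fit import j2w
im,c=load('w4');s=ctrl.state();q=s['ee_rot'];Rm=R.from_quat(q[[1,2,3,0]]).as_matrix()
for px in([252,146],[397,145]):
    X=at(c,px,s['tcp_pos'][2]-.046);print((Rm.T@(X-s['tcp_pos'])*1e3).round(1))
j=(np.load('jig.npy')+np.load('jigw.npy'))/2;np.save('j.npy',j);print(j,j2w(j,[-.03,.1]))
plan([*j2w(j,[-.03,.1]),.185],j[2])
E
```

```text
[ 46.3 -17.6 -65.4]
[ 45.8  23.8 -65.6]
[0.59299308 0.00839261 0.11260642] [0.55194622 0.10438822]
t 3.3 tcp [0.4099 0.189  0.1564] tooly yaw -165.5 q6 -0.54 ft [2.4 0.4 3.7] n 4
[-0.67, -2.92, -2.94] [0.035, -0.0, 0.003]
[-0.68, -3.02, -2.83] [0.035, -0.0, 0.003]
[-0.69, -3.11, -2.72] [0.035, -0.0, 0.003]
[-0.7, -3.2, -2.61] [0.035, -0.0, 0.003]
```

Request:
play_rows(steps=[[[-3,0,0,0,0,0,0],[-0.5,-3.0,-2.9,0.035,0,0,0],[0,-3.0,-2.8,0.035,0,0,0],[0,-3.1,-2.7,0.035,0,0,0],[0,-2.7,-2.4,0.03,0,0,0]]])

```text
t: 3.8
tcp_pos: [0.5498, 0.1075, 0.2021]
ee_rot: [-0.476, 0.533, -0.461, -0.525]
ft_force: [0.6, 1.2, -0.7]
finger_gap: 0.0446
```

Request:
play_rows(steps=[[[0,0,0,0,0,0,0],[0,0,0,0,0,0,0],[0,0,0,0,0,0,0],[0,0,0,0,0,0,0],[0,0,0,0,0,0,0]]])

```text
t: 4.3
tcp_pos: [0.5512, 0.1057, 0.2028]
ee_rot: [-0.477, 0.533, -0.462, -0.525]
ft_force: [-0.4, 0.2, -0.6]
finger_gap: 0.0446
```

```bash
python3 - <<'E'
from plan import *
from fit import j2w
j=np.load('j.npy')
snap('wrist','w5');snap('top','t5')
plan([*j2w(j,[-.03,.1]),.185],j[2])
crop('t5',205,145,405,295,4,'t5c')
E
```

```text
t 4.4 tcp [0.5514 0.1057 0.2028] tooly yaw -173.2 q6 -0.35 ft [-0.5  0.1 -1.2] n 1
[1.78, 0.0, -0.15] [0.006, 0.005, 0.024]
```

View pics/w5.png

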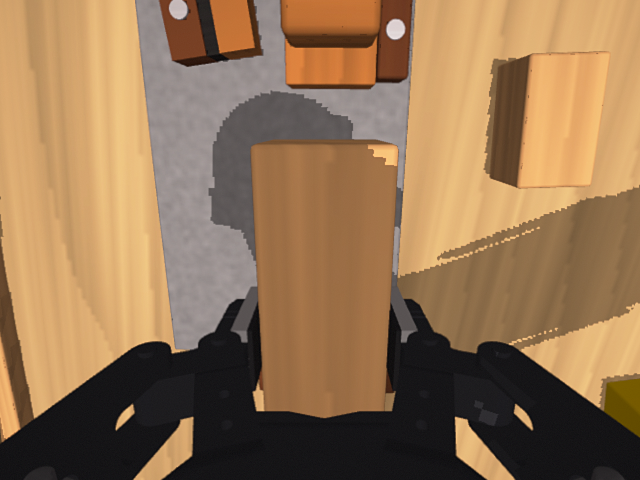

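View pics/t5c.png

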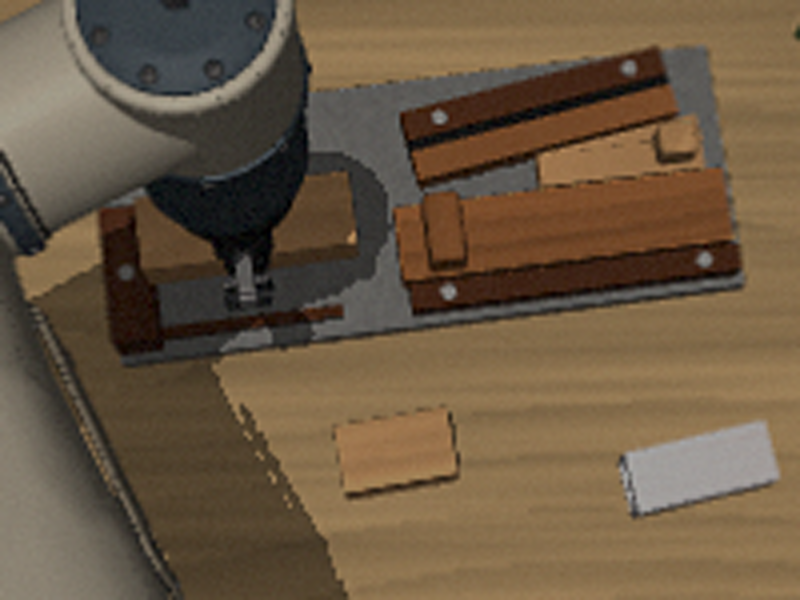

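```bash
python3 - <<'E'
from plan import *
from fit import j2w
im,c=load('w5');s=ctrl.state();q=s['ee_rot'];Rm=R.from_quat(q[[1,2,3,0]]).as_matrix()
for px,z in(([252,146],.157),([397,145],.157),([286,83],.048),([376,86],.048)):
    X=at(c,px,z);print(X.round(4),(Rm.T@(X-s['tcp_pos'])*1e3).round(1))
j=np.load('j.npy')
plan([*j2w(j,[-.03,.1]),.13],j[2]);print(j2w(j,[-.03,.01]))
crop('w5',230,30,420,180,4,'w5c')
E
```

```text
[0.5817 0.0452 0.157 ] [ 46.  -21.9 -63.9]
[0.5387 0.0397 0.157 ] [ 45.   21.4 -64.3]
[0.5872 0.0172 0.048 ] [154.9 -21.4 -92.9]
[0.5374 0.013  0.048 ] [153.7  28.5 -91.3]
t 4.4 tcp [0.5514 0.1057 0.2028] tooly yaw -173.2 q6 -0.35 ft [-0.5  0.1 -1.2] n 2
[3.64, 0.07, -0.09] [0.003, 0.003, 0.012]
[3.64, 0.02, -0.08] [0.003, 0.003, 0.012]
[0.5620594  0.01495822]
```

View pics/w5c.png

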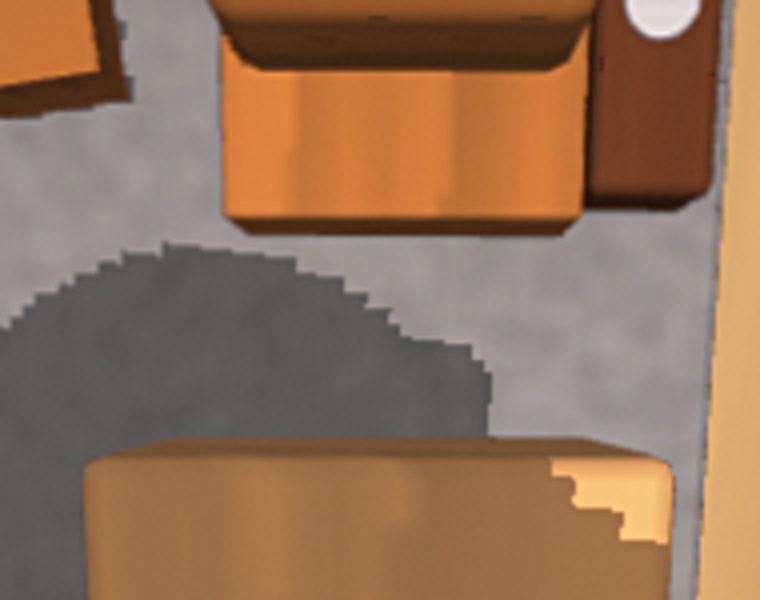

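The bar nose reads as world (0.562, 0.015), matching the jig fit with the nose at about jig y 10. The block is aligned over the trough, so I'll lower it.

Request:
play_rows(steps=[[[3.6,0,-0.1,0,0,0.012,0],[3.2,0,-0.1,0,0,0.012,0],[1.5,0,0,0,0,0,0],[0.3,0,0,0,0,0,0],[0,0,0,0,0,0,0]]])

```text
t: 4.9
tcp_pos: [0.5531, 0.1063, 0.1169]
ee_rot: [0.471, -0.529, 0.466, 0.53]
ft_force: [0.3, -0.1, -0.7]
finger_gap: 0.0441
```

```bash
python3 - <<'E'
from plan import *
from fit import j2w
j=np.load('j.npy')
plan([*j2w(j,[-.03,.1]),.109],j[2])
snap('wrist','w6');snap('scene','s6');crop('s6',190,220,410,350,3.6,'s6c')
E
```

```text
t 4.9 tcp [0.5531 0.1063 0.1169] tooly yaw -173.0 q6 -0.34 ft [ 0.3 -0.1 -0.7] n 1
[0.78, 0.14, -0.18] [0.01, 0.006, 0.004]
```

View pics/w6.png

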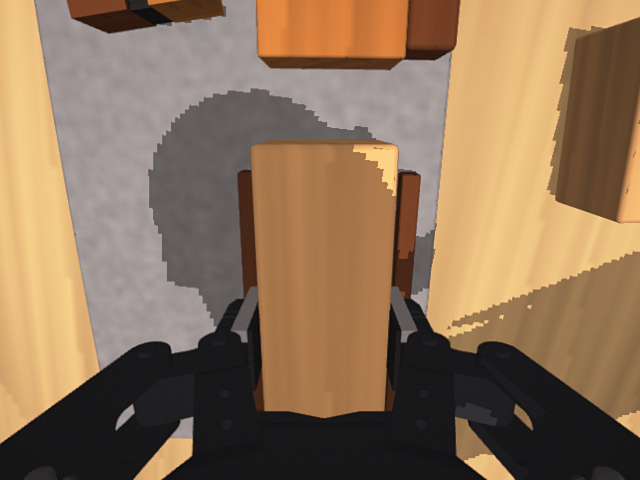

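View pics/s6c.png

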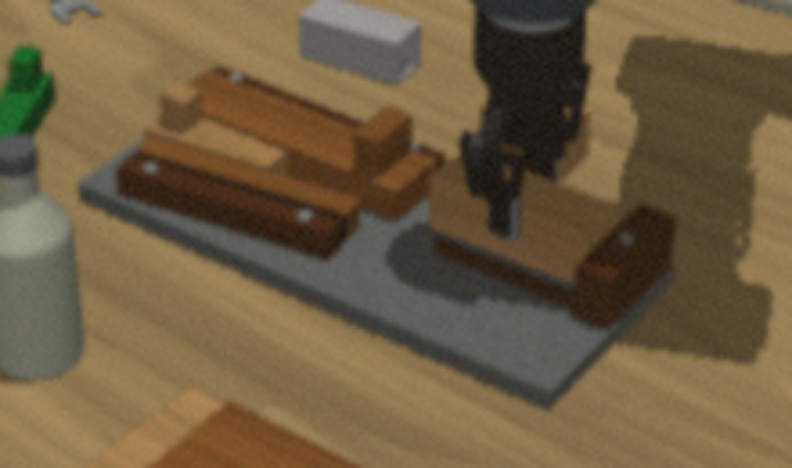

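The block is centred between the lips, which sit at columns 238 to 420 with the block at 252 to 397. I'll lower it the last 7 mm.

Request:
play_rows(steps=[[[0.4,0.1,0,0,0,0,0],[0.3,0,0,0,0,0,0],[0.1,0,0,0,0,0,0],[0,0,0,0,0,0,0],[0,0,0,0,0,0,0]]])

```text
t: 5.5
tcp_pos: [0.554, 0.107, 0.1124]
ee_rot: [-0.474, 0.53, -0.463, -0.529]
ft_force: [0.4, 0.5, -1.7]
finger_gap: 0.0446
```

Request:
play_rows(steps=[[[0.2,0,0,0,0,0,0],[0.2,0,0,0,0,0,0],[0.2,0,0,0,0,0,0],[0.2,0,0,0,0,0,0],[0,0,0,0,0,0,0]]])

```text
t: 6.0
tcp_pos: [0.5544, 0.1074, 0.1091]
ee_rot: [-0.474, 0.531, -0.462, -0.529]
ft_force: [-0.6, -1.0, -0.9]
finger_gap: 0.0439
```

Request:
play_rows(steps=[[[0.2,0,0,0,0,0,0],[0.1,0,0,0,0,0,0],[0.1,0,0,0,0,0,0],[0,0,0,0,0,0,0],[0,0,0,0,0,0,0]]])

```text
t: 6.5
tcp_pos: [0.5546, 0.1076, 0.1087]
ee_rot: [-0.473, 0.532, -0.462, -0.528]
ft_force: [-0.6, 0.8, 1.7]
finger_gap: 0.0441
```

```bash
python3 - <<'E'
from plan import *
s=ctrl.state();print(s['tcp_pos'],s['ft_force'])
snap('scene','s7');crop('s7',290,230,410,320,6,'s7c')
E
```

```text
[0.55458253 0.10761519 0.10872911] [-0.62560167  0.76229431  1.72878968]
```

View pics/s7c.png

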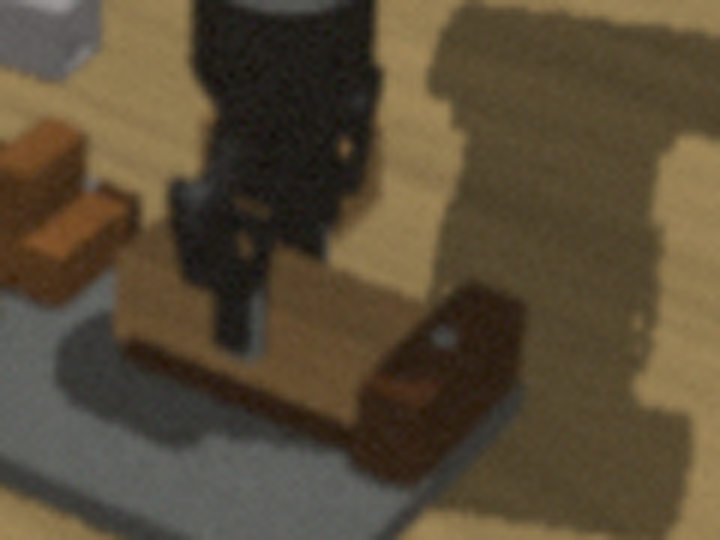

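The block is seated: the wrist force rose about 3 N. I'll release it and rise.

Request:
play_rows(steps=[[[0,0,0,0,0,0,0.85],[0,0,0,0,0,0,0.85],[0,0,0,0,0,0,0.85],[-2,0,0,0,0,0,0.85],[-4,0,0,0,0,0,0.85]]])

```text
t: 7.05
tcp_pos: [0.551, 0.1062, 0.1629]
ee_rot: [0.47, -0.53, 0.466, 0.53]
ft_force: [0.6, -0.5, 0.2]
finger_gap: 0.0728
```

Request:
play_rows(steps=[[[-4,0,0,0,0,0,0.85],[-2,0,-3,0,0,0,0.3],[0,0,-4,0,0,0,0],[0,0,-4,0,0,0,0],[0,0,-4,0,0,0,0]]])

```text
t: 7.55
tcp_pos: [0.573, -0.0425, 0.2312]
ee_rot: [-0.471, 0.535, -0.46, -0.53]
ft_force: [0.4, 0.5, 0.8]
finger_gap: 0.0144
```

```bash
python3 - <<'E'
from plan import *
from fit import j2w
j=np.load('j.npy')
snap('wrist','w8');snap('scene','s8');crop('s8',190,220,410,350,3.6,'s8c')
plan([*j2w(j,[-.03,-.06]),.18],j[2])
E
```

```text
t 7.65 tcp [ 0.5729 -0.0453  0.2305] tooly yaw -172.7 q6 -0.06 ft [-0.7 -0.5 -0.2] n 2
[2.52, 0.25, -0.45] [0.008, 0.002, 0.008]
[2.52, 0.22, -0.45] [0.008, 0.002, 0.008]
```

View pics/w8.png

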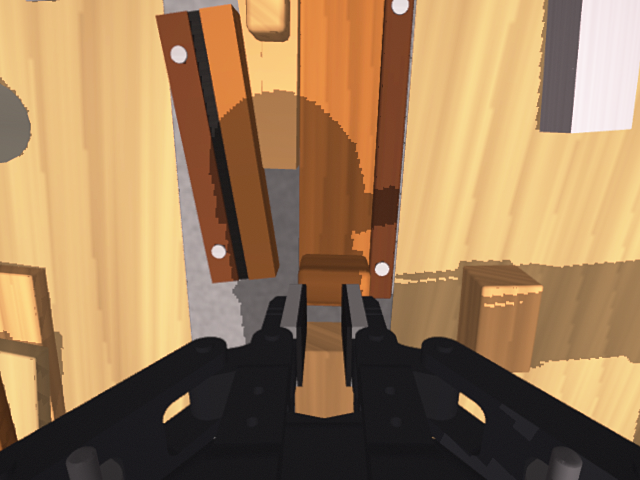

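View pics/s8c.png

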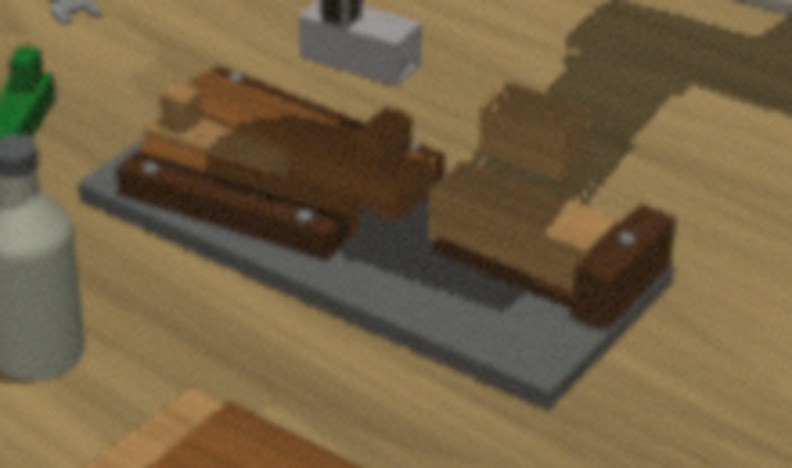

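The timber lies flat in the trough. The handle is visible at (335,275), with its rear top edge at about row 257.

```bash
python3 - <<'E'
from plan import *
from fit import j2w
im,c=load('w8');j=np.load('j.npy');a=-j[2]
for px,z in(([302,257],.083),([368,255],.083),([300,100],.048),([385,100],.048),([263,168],.044),([247,38],.074),([288,40],.074)):
    w=at(c,px,z)[:2]-j[:2];print(px,(1e3*np.array([np.cos(a)*w[0]-np.sin(a)*w[1],np.sin(a)*w[0]+np.cos(a)*w[1]])).round(1))
plan([*j2w(j,[-.03,-.065]),.17],j[2])
plan([*j2w(j,[-.03,-.065]),.132],j[2])
E
```

```text
[302, 257] [ -9.3 -40.1]
[368, 255] [-49.5 -42.5]
[300, 100] [  -5.  -132.7]
[385, 100] [ -58.6 -133.8]
[263, 168] [ 20.1 -89.1]
[247, 38] [  22.1 -162.9]
[288, 40] [  -0.4 -162.2]
t 7.65 tcp [ 0.5729 -0.0453  0.2305] tooly yaw -172.7 q6 -0.06 ft [-0.7 -0.5 -0.2] n 2
[3.02, 0.26, -0.71] [0.008, 0.002, 0.008]
[3.02, 0.23, -0.7] [0.008, 0.002, 0.008]
t 7.65 tcp [ 0.5729 -0.0453  0.2305] tooly yaw -172.7 q6 -0.06 ft [-0.7 -0.5 -0.2] n 3
[3.28, 0.19, -0.48] [0.005, 0.002, 0.005]
[3.28, 0.17, -0.47] [0.005, 0.002, 0.005]
[3.28, 0.15, -0.47] [0.005, 0.002, 0.005]
```

Request:
play_rows(steps=[[[1.5,0.2,-0.9,0,0,0,0],[2.5,0.2,-0.7,0,0,0,0],[2.5,0.1,-0.3,0,0,0,0],[2.5,0,0,0,0,0,0],[0.6,0,0,0,0,0,0]]])

```text
t: 8.15
tcp_pos: [0.5731, -0.0659, 0.1324]
ee_rot: [-0.474, 0.534, -0.461, -0.527]
ft_force: [-0.7, -0.7, -0.9]
finger_gap: 0.0001
```

```bash
python3 - <<'E'
from plan import *
from fit import j2w
j=np.load('j.npy')
snap('wrist','w9')
plan([*j2w(j,[-.03,-.065]),.13],j[2]);print(ctrl.state()['finger_gap'])
E
```

```text
t 8.2 tcp [ 0.5735 -0.0658  0.1329] tooly yaw -172.8 q6 -0.03 ft [-0.7  0.1 -1.1] n 1
[0.29, 0.23, 0.66] [0.013, 0.005, 0.021]
8.885227765433152e-06
```

View pics/w9.png

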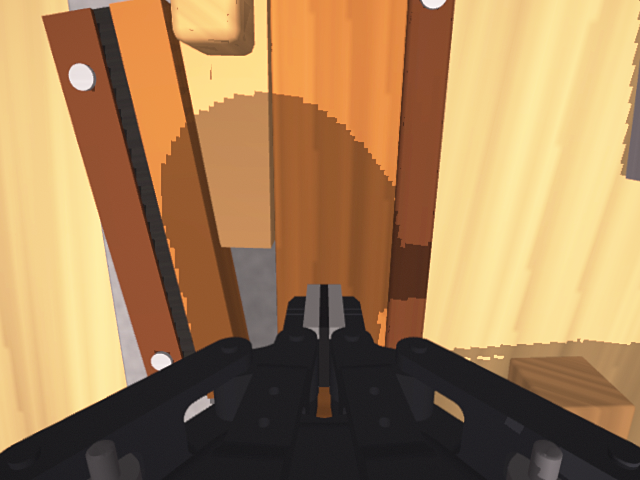

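Fingers are shut on top of the bar behind the handle. I'll push towards +y.

Request:
play_rows(steps=[[[0.3,0.2,1,0,0,0.02,0],[0,0,1,0,0,0,0],[0,0,1,0,0,0,0],[0,0,1,0,0,0,0],[0,0,0.6,0,0,0,0]]])

```text
t: 8.7
tcp_pos: [0.5669, -0.017, 0.1335]
ee_rot: [-0.469, 0.531, -0.466, -0.53]
ft_force: [-0.2, -2.3, -2.1]
finger_gap: -0.0005
```

```bash
python3 - <<'E'
from plan import *
from fit import j2w
j=np.load('j.npy')
plan([*j2w(j,[-.03,-.013]),.13],j[2])
snap('scene','s10');crop('s10',190,220,410,350,3.6,'s10c')
E
```

```text
t 8.7 tcp [ 0.5669 -0.017   0.1335] tooly yaw -172.7 q6 -0.12 ft [-0.2 -2.3 -2.1] n 1
[0.36, 0.11, 0.93] [0.014, 0.002, 0.004]
```

View pics/s10c.png

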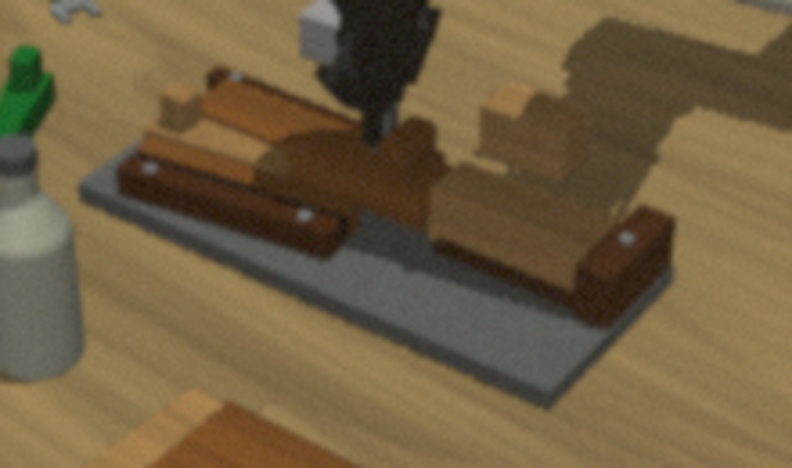

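The bar's nose is now close to the timber. I'll go on in small steps and watch the force.

Request:
play_rows(steps=[[[0.1,0,0.5,0,0,0,0],[0,0,0.4,0,0,0,0],[0,0,0.3,0,0,0,0],[0,0,0.3,0,0,0,0],[0,0,0.2,0,0,0,0]]])

```text
t: 9.25
tcp_pos: [0.5662, -0.007, 0.1337]
ee_rot: [-0.464, 0.536, -0.469, -0.526]
ft_force: [0.8, -6.9, -1.6]
finger_gap: 0.0004
```

Request:
play_rows(steps=[[[0,0,0.3,0,0,0,0],[0,0,0.3,0,0,0,0],[0,0,0.3,0,0,0,0],[0,0,0.3,0,0,0,0],[0,0,0.3,0,0,0,0]]])

```text
t: 9.75
tcp_pos: [0.5661, -0.0056, 0.1339]
ee_rot: [-0.458, 0.541, -0.476, -0.52]
ft_force: [3.1, -14.0, -2.5]
finger_gap: -0.0001
```

Request:
play_rows(steps=[[[0,0,0.5,0,0,0,0],[0,0,0.5,0,0,0,0],[0,0,0.4,0,0,0,0],[0,0,0,0,0,0,0],[0,0,0,0,0,0,0]]])

```text
t: 10.25
tcp_pos: [0.5663, -0.0053, 0.1341]
ee_rot: [-0.453, 0.545, -0.483, -0.514]
ft_force: [-0.2, -0.4, -0.3]
finger_gap: 0.0001
```

```bash
python3 - <<'E'
from plan import *
snap('scene','s11');crop('s11',250,220,400,330,5.3,'s11c')
snap('top','t11');crop('t11',205,145,405,295,4,'t11c')
E
```

View pics/s11c.png

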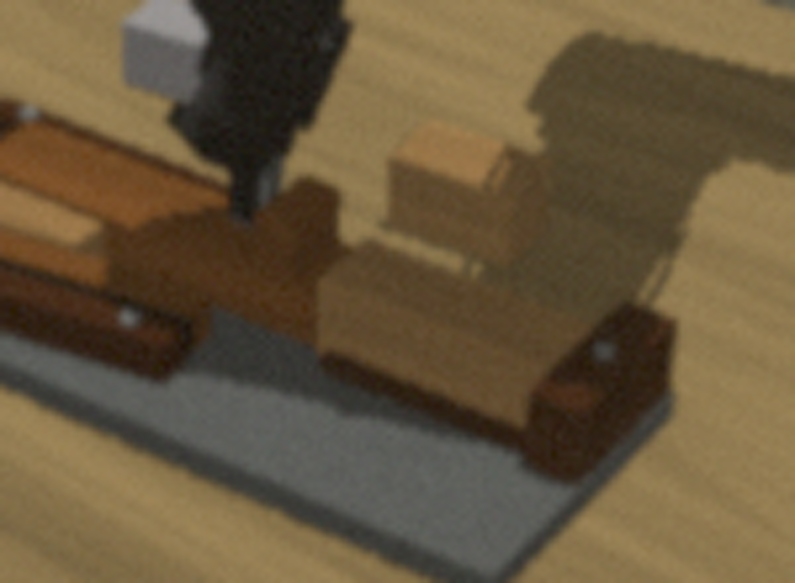

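View pics/t11c.png

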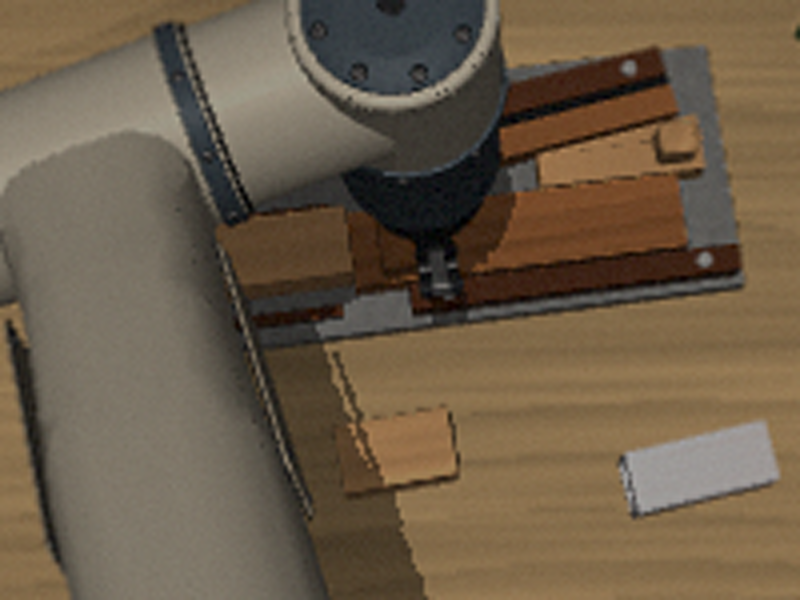

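Fourteen newtons gave no further motion, and the views show the bar against the timber and the timber against the end stop. Next I'll back off, rise and go behind the wedge tab.

Request:
play_rows(steps=[[[0,0,-1.5,0,0,0,0],[-2,0,-2.5,0,0,0,0],[-3,-1,-4,0,0,0,0],[-1,-1,-4.5,0,0,0,0],[0,-1,-4.5,0,0,0,0]]])

```text
t: 10.85
tcp_pos: [0.6181, -0.1657, 0.2072]
ee_rot: [-0.451, 0.548, -0.479, -0.517]
ft_force: [0.7, 0.0, -0.2]
finger_gap: 0.0001
```

```bash
python3 - <<'E'
from plan import *
from fit import j2w
j=np.load('j.npy')
plan([*j2w(j,[.012,-.228]),.19],j[2])
E
```

```text
t 10.85 tcp [ 0.6181 -0.1657  0.2072] tooly yaw -172.2 q6 0.11 ft [ 0.7  0.  -0.2] n 2
[1.01, -0.27, -2.56] [0.012, -0.029, -0.001]
[0.94, -0.3, -2.59] [0.012, -0.029, -0.001]
```

Request:
play_rows(steps=[[[0.5,-0.3,-2.6,0.01,-0.03,0,0],[0.5,-0.3,-2.6,0.01,-0.03,0,0],[0,0,0,0,0,0,0],[0,0,0,0,0,0,0],[0,0,0,0,0,0,0]]])

```text
t: 11.35
tcp_pos: [0.6323, -0.2256, 0.2]
ee_rot: [0.473, -0.527, 0.47, 0.527]
ft_force: [-0.6, 0.6, -0.5]
finger_gap: 0.0003
```

```bash
python3 - <<'E'
from plan import *
from fit import j2w
j=np.load('j.npy')
snap('wrist','w12');snap('top','t12');crop('t12',205,145,405,295,4,'t12c')
plan([*j2w(j,[.012,-.228]),.122],j[2])
E
```

```text
t 11.45 tcp [ 0.6324 -0.2249  0.2003] tooly yaw -173.6 q6 0.22 ft [0.3 0.3 0.5] n 2
[3.91, 0.06, 0.4] [-0.001, 0.002, 0.002]
[3.91, 0.06, 0.41] [-0.001, 0.002, 0.002]
```

View pics/w12.png

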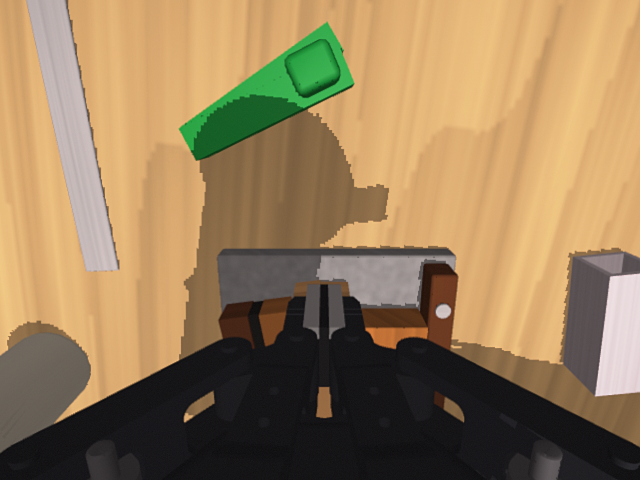

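View pics/t12c.png

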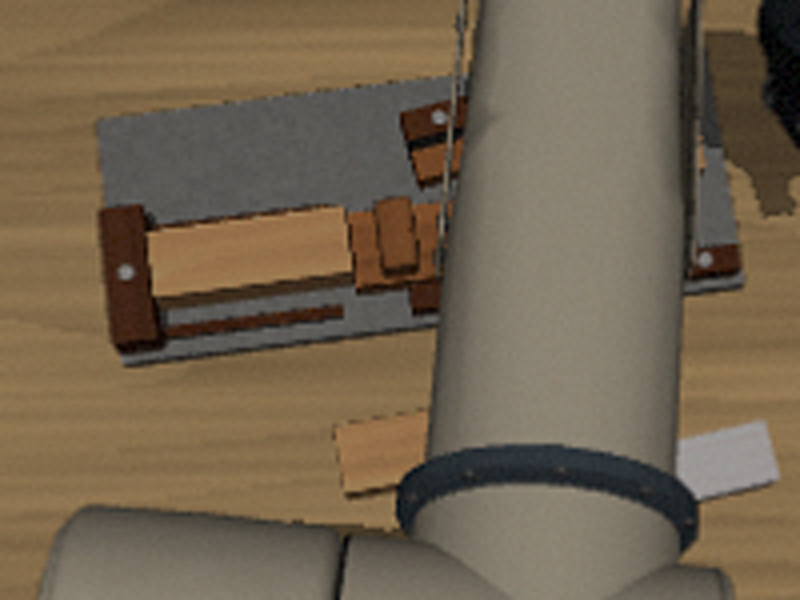

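From above, the timber is flush between the end stop (crop 148,235) and the bar (350,235). In the wrist view, the shut fingers at column 325 line up with the wedge's rear end at columns 297 to 347. I'll descend behind it.

Request:
play_rows(steps=[[[2.5,0,0,0,0,0,0],[2.5,0,0,0,0,0,0],[1.5,0,0,0,0,0,0],[0.6,0,0,0,0,0,0],[0,0,0,0,0,0,0]]])

```text
t: 11.95
tcp_pos: [0.6339, -0.2198, 0.1303]
ee_rot: [-0.472, 0.53, -0.467, -0.527]
ft_force: [-0.8, -0.2, 0.7]
finger_gap: -0.0001
```

```bash
python3 - <<'E'
from plan import *
from fit import j2w
j=np.load('j.npy')
snap('scene','s13');crop('s13',190,200,350,320,5,'s13c')
plan([*j2w(j,[.012,-.205]),.122],j[2])
E
```

```text
t 12.0 tcp [ 0.6342 -0.2199  0.1309] tooly yaw -173.2 q6 0.22 ft [ 0.8 -0.   0.5] n 1
[0.89, 0.32, 2.65] [0.006, 0.001, 0.009]
```

View pics/s13c.png

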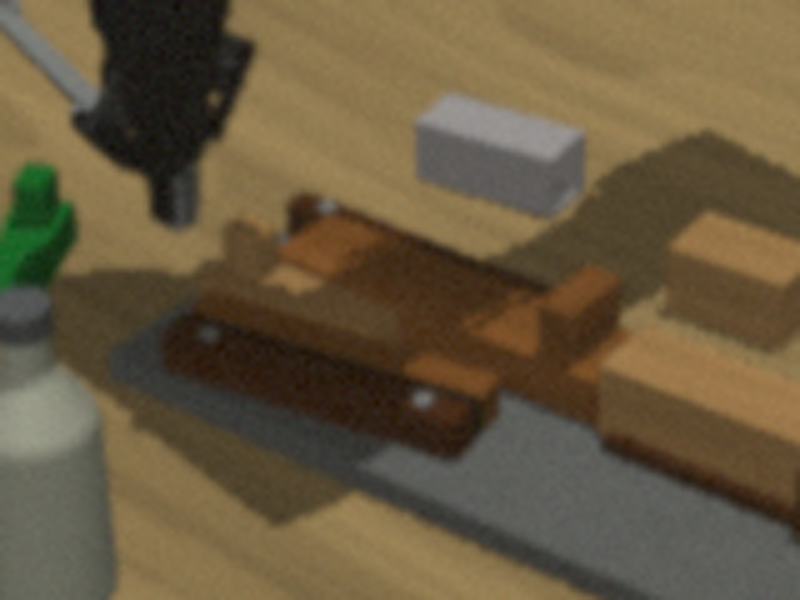

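Request:
play_rows(steps=[[[0.8,0.3,0.8,0,0,0,0],[0.2,0,0.8,0,0,0,0],[0,0,0.6,0,0,0,0],[0,0,0.6,0,0,0,0],[0,0,0.4,0,0,0,0]]])

```text
t: 12.5
tcp_pos: [0.6298, -0.187, 0.1261]
ee_rot: [-0.473, 0.534, -0.465, -0.524]
ft_force: [0.2, -0.7, -1.5]
finger_gap: 0.0001
```

```bash
python3 - <<'E'
from plan import *
from fit import j2w
j=np.load('j.npy')
snap('scene','s14');crop('s14',190,200,350,320,5,'s14c')
plan([*j2w(j,[.010,-.16]),.122],j[2])
E
```

```text
t 12.55 tcp [ 0.6298 -0.1865  0.1262] tooly yaw -173.1 q6 0.17 ft [-0.1  0.2  0.1] n 1
[0.41, 0.45, 3.79] [0.008, -0.002, 0.017]
```

View pics/s14c.png

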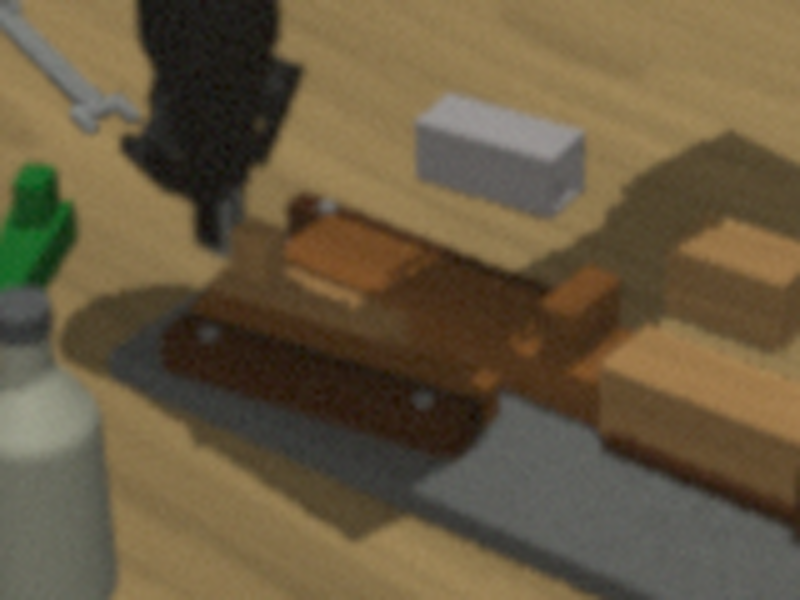

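Request:
play_rows(steps=[[[0.3,0.3,0.5,0,0,0.015,0],[0.1,0,0.6,0,0,0,0],[0,0,0.6,0,0,0,0],[0,0,0.6,0,0,0,0],[0,0,0.5,0,0,0,0]]])

```text
t: 13.05
tcp_pos: [0.6242, -0.1588, 0.1236]
ee_rot: [-0.469, 0.531, -0.469, -0.527]
ft_force: [1.1, -1.3, 0.7]
finger_gap: -0.0
```

```bash
python3 - <<'E'
from plan import *
from fit import j2w
j=np.load('j.npy')
plan([*j2w(j,[.010,-.16]),.122],j[2])
E
```

```text
t 13.05 tcp [ 0.6242 -0.1588  0.1236] tooly yaw -173.1 q6 0.12 ft [ 1.1 -1.3  0.7] n 1
[0.15, 0.21, 0.97] [0.007, -0.005, 0.004]
```

Request:
play_rows(steps=[[[0.1,0.2,0.5,0,0,0,0],[0,0,0.4,0,0,0,0],[0,0,0.3,0,0,0,0],[0,0,0.3,0,0,0,0],[0,0,0.3,0,0,0,0]]])

```text
t: 13.55
tcp_pos: [0.6207, -0.1427, 0.1241]
ee_rot: [-0.467, 0.534, -0.47, -0.525]
ft_force: [1.2, -10.4, 1.9]
finger_gap: 0.0001
```

Request:
play_rows(steps=[[[0,0,0.3,0,0,0,0],[0,0,0.3,0,0,0,0],[0,0,0.3,0,0,0,0],[0,0,0.3,0,0,0,0],[0,0,0.3,0,0,0,0]]])

```text
t: 14.05
tcp_pos: [0.6202, -0.1388, 0.1269]
ee_rot: [-0.463, 0.539, -0.475, -0.519]
ft_force: [2.9, -11.6, -0.1]
finger_gap: 0.0002
```

```bash
python3 - <<'E'
from plan import *
from fit import j2w
j=np.load('j.npy')
plan([*j2w(j,[.010,-.15]),.122],j[2])
snap('scene','s15');crop('s15',190,200,350,320,5,'s15c')
E
```

```text
t 14.05 tcp [ 0.6202 -0.1388  0.1269] tooly yaw -173.1 q6 0.06 ft [  2.9 -11.6  -0.1] n 1
[0.49, 0.05, -0.05] [0.008, -0.032, 0.007]
```

View pics/s15c.png

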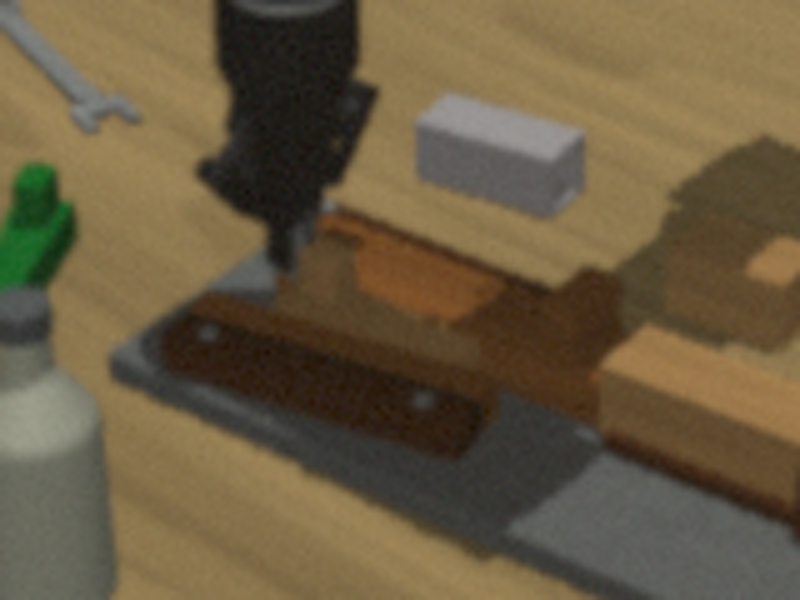

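Request:
play_rows(steps=[[[0.3,0,0.3,0,-0.015,0,0],[0.2,0,0.3,0,-0.015,0,0],[0,0,0.35,0,0,0,0],[0,0,0.35,0,0,0,0],[0,0,0.35,0,0,0,0]]])

```text
t: 14.6
tcp_pos: [0.6199, -0.1367, 0.1263]
ee_rot: [-0.465, 0.538, -0.473, -0.52]
ft_force: [2.7, -12.7, -1.3]
finger_gap: -0.0002
```

```bash
python3 - <<'E'
from plan import *
from fit import j2w
j=np.load('j.npy')
plan([*j2w(j,[.010,-.15]),.122],j[2])
E
```

```text
t 14.6 tcp [ 0.6199 -0.1367  0.1263] tooly yaw -173.1 q6 0.07 ft [  2.7 -12.7  -1.3] n 1
[0.44, 0.04, -0.27] [0.008, -0.026, 0.008]
```

Request:
play_rows(steps=[[[0.2,0,0.35,0,-0.015,0,0],[0.2,0,0.4,0,-0.015,0,0],[0,0,0.4,0,-0.01,0,0],[0,0,0.4,0,-0.01,0,0],[0,0,0.4,0,-0.01,0,0]]])

```text
t: 15.1
tcp_pos: [0.6197, -0.1361, 0.1279]
ee_rot: [-0.472, 0.531, -0.466, -0.528]
ft_force: [3.0, -15.4, -1.6]
finger_gap: 0.0003
```

Request:
play_rows(steps=[[[0.2,0,0.4,0,0,0,0],[0.1,0,0.4,0,0,0,0],[0,0,0.42,0,0,0,0],[0,0,0.42,0,0,0,0],[0,0,0.42,0,0,0,0]]])

```text
t: 15.6
tcp_pos: [0.6192, -0.133, 0.1291]
ee_rot: [-0.466, 0.538, -0.473, -0.519]
ft_force: [3.8, -16.4, -1.7]
finger_gap: 0.0003
```

```bash
python3 - <<'E'
from plan import *
from fit import j2w
j=np.load('j.npy')
plan([*j2w(j,[.010,-.15]),.122],j[2])
snap('scene','s16');crop('s16',190,200,350,320,5,'s16c')
snap('wrist','w16')
E
```

```text
t 15.6 tcp [ 0.6192 -0.133   0.1291] tooly yaw -173.1 q6 0.06 ft [  3.8 -16.4  -1.7] n 1
[0.73, 0.03, -0.64] [0.007, -0.026, 0.01]
```

View pics/s16c.png

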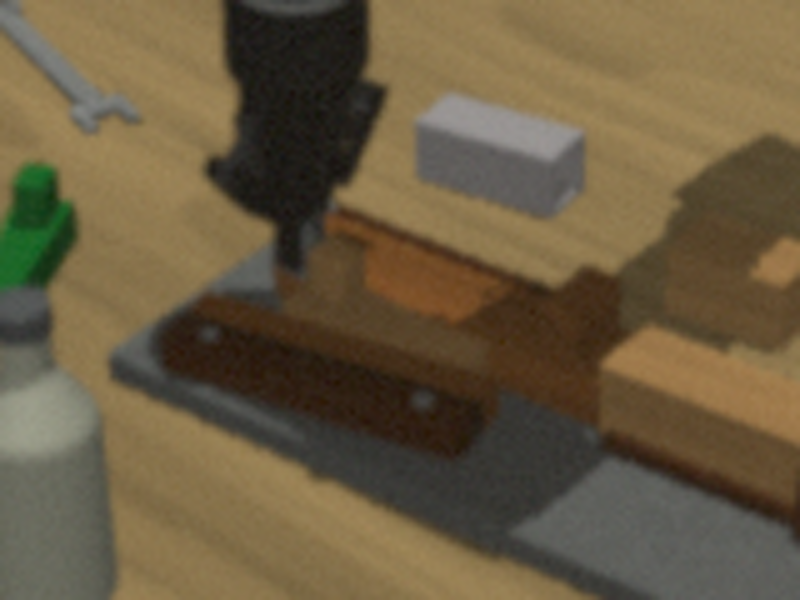

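View pics/w16.png

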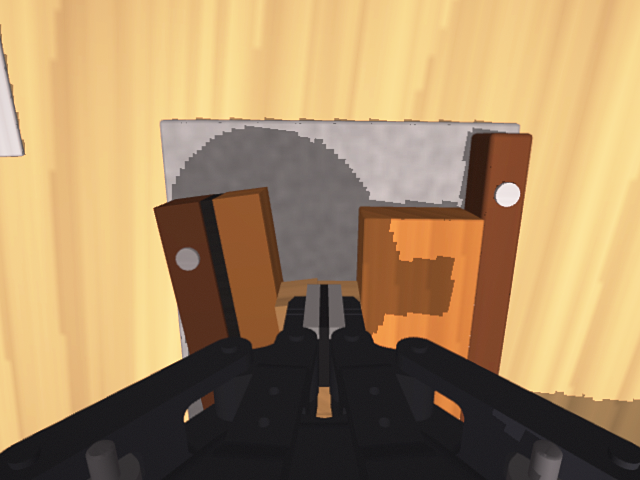

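The wedge rear end now fills the slot between ramp and bar, and the push reached 16 N. I'll let go and look.

Request:
play_rows(steps=[[[0,0,-0.3,0,0,0,0],[0,0,-1.5,0,0,0,0],[-1,0,-3,0,0,0,0],[-4,0,-3,0,0,0,0],[-4,0,-3,0,0,0,0]]])

```text
t: 16.2
tcp_pos: [0.627, -0.2374, 0.2147]
ee_rot: [-0.462, 0.532, -0.474, -0.528]
ft_force: [1.1, -0.5, 0.9]
finger_gap: -0.0001
```

Request:
play_rows(steps=[[[-4,3,0,0,0,0,0],[0,5,0,0,0,0,0],[0,5,0,0,0,0,0],[0,5,-2,0,0,0,0],[0,5,-2,0,0,0,0]]])

```text
t: 16.7
tcp_pos: [0.4115, -0.3037, 0.2589]
ee_rot: [-0.464, 0.533, -0.472, -0.527]
ft_force: [0.6, -0.2, 0.8]
finger_gap: -0.0001
```

```bash
python3 - <<'E'
from plan import *
snap('scene','s17');crop('s17',190,200,400,350,3.8,'s17c')
snap('top','t17');crop('t17',205,145,405,295,4,'t17c')
s=ctrl.state();print(s['t'],s['tcp_pos'],s['ft_force'])
E
```

```text
16.8 [ 0.40910216 -0.30507726  0.25959915] [ 0.68110626  0.41921582 -0.17572074]
```

View pics/s17c.png

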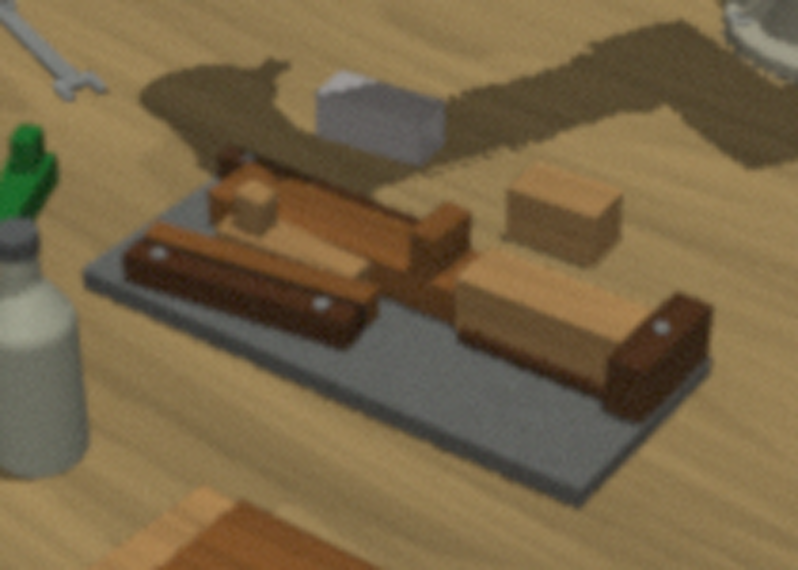

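View pics/t17c.png

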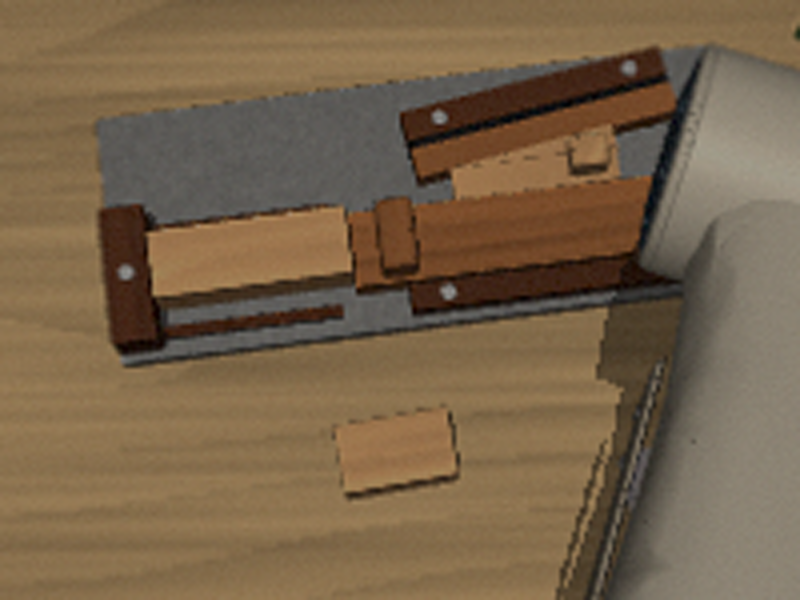

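```bash
python3 - <<'E'
from fit import *
im,c=load('t17');j=np.load('j.npy');a=-j[2]
m=lambda q:(np.array(q,float)+.5)/4+[204.5,144.5]
for l,q,z in(('wf',[453,170],.044),('wf',[455,200],.044),('tabL',[569,140],.074),('tabR',[611,127],.074),('timL',[148,231],.063),('timR',[347,207],.063),('timRb',[353,270],.063),('hL',[377,202],.083),('hR',[410,197],.083)):
    w=at(c,m(q),z)[:2]-j[:2];print(l,(1e3*np.array([np.cos(a)*w[0]-np.sin(a)*w[1],np.sin(a)*w[0]+np.cos(a)*w[1]])).round(1))
s=ctrl.state();print(s['t'])
crop('t17',305,170,370,225,12,'t17d');crop('s17',235,235,375,320,5.7,'s17d')
E
```

```text
wf [ 15.2 -33.8]
wf [ -5.2 -32.3]
tabL [  17.3 -109.1]
tabR [  22.5 -137.5]
timL [ -4.5 168.2]
timR [-5.6 38.8]
timRb [-47.6  40.3]
hL [-10.1  19.6]
hR [-9.6 -1.6]
16.8
```

View pics/t17d.png

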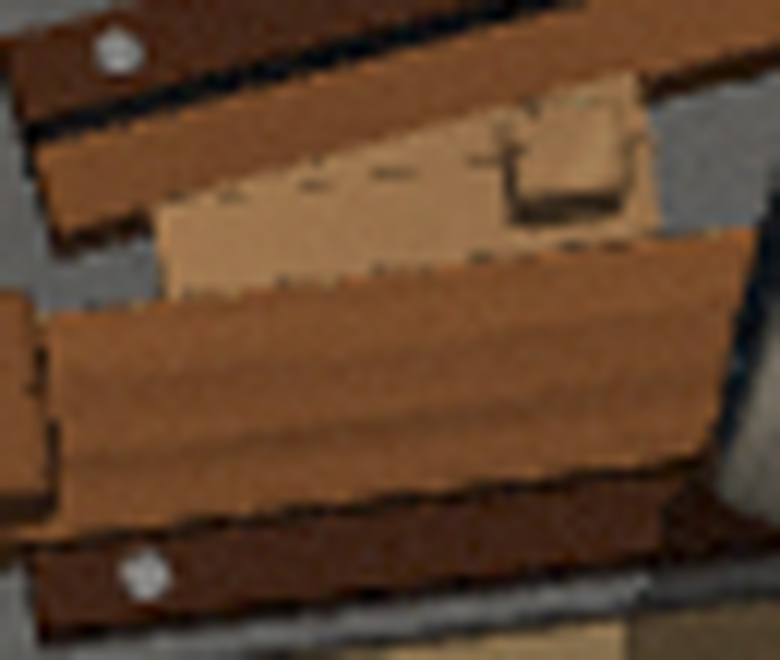

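View pics/s17d.png

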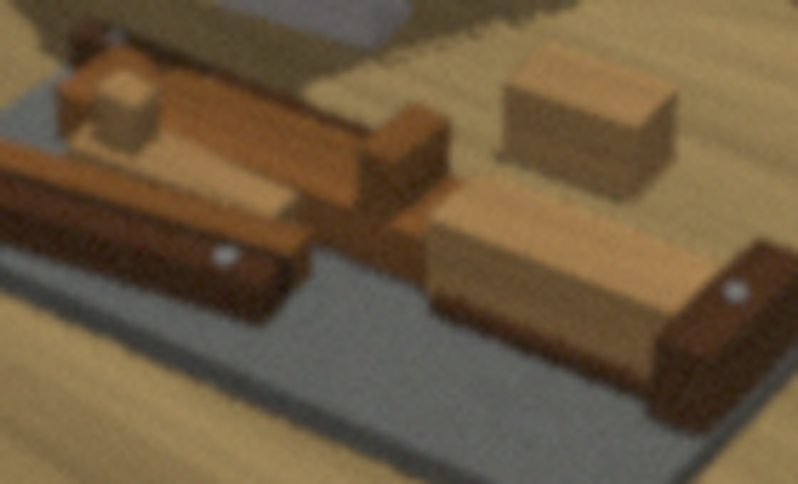

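The wedge leads to about jig y -33, so its middle is near -88, roughly 12 mm past first touch, flat and filling the slot. The timber spans 39 to 168 with the bar nose against it. I'll hand in.

```bash
python3 - <<'E'
from h import *
print(ctrl.sign_off())
E
```

```text
the job is handed in; nothing more can be done
None
```

I laid the long pine block flat in the trough and slid the stop bar up against it. Then I pushed the thumb wedge along its ramp until it jammed, backed the arm clear and handed in at about 17 s.

- **Bar and timber:** The bar stopped moving under about 14 N. The last pictures show the timber flush between bar and end stop, from about jig y 39 to 168 (expected 40 to 170), with no gap visible. That is within the roughly 2 mm camera error, so a gap under about 2 mm could not be ruled out.
- **Wedge:** It was last pushed with about 16 N. After release it lay flat and filled the slot, with its middle near jig y -88, about 12 mm past first touch.
- **Bystanders:** I touched nothing else. The short offcut, green look-alike and box section look unmoved where visible; I did not check the others again.
- **What did not go cleanly:** While I pushed the wedge, the tool tilted by up to about 2 degrees. It also rose about 5 mm up the tab, so the last push was a little higher than planned, but the wedge did not ride up.

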